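# Put the mixed spray cans back in their marked bays

## Task

Four spray cans have come back to the workbench in the bright wire carrier, in any old order. Move them over to the black bench rack, each into the bay whose ticket and liner have the colour of its cap, so that the row follows the tickets and every can stands upright on its bay's floor, released. Keep the cans upright all the while, set them down rather than dropping them, and leave the roll of tape and the tin snips where they lie.

Things in the scene. Friction and masses are not known exactly. Their poses are not given: they have to be found in the camera images.
- can_red: Upright spray can, red cap and bands on white: 53 mm across, 148 mm tall, straight to 121 mm, then shoulder and 46 mm cap; 0.2 kg. Origin: centre of underside, z up, yaw means nothing. At first the cans stand in one straight row, 78 mm apart, any order, in a fixed wire carrier (floor 3 mm, walls 64 mm, end loops 94 mm above the bench; bays 70 mm square), left or right of the robot's front.
- can_yellow: Upright spray can, yellow cap and bands on white: 53 mm across, 148 mm tall, straight to 121 mm, then shoulder and 46 mm cap; 0.2 kg. Origin: centre of underside, z up, yaw means nothing. At first the cans stand in one straight row, 78 mm apart, any order, in a fixed wire carrier (floor 3 mm, walls 64 mm, end loops 94 mm above the bench; bays 70 mm square), left or right of the robot's front.
- can_green: Upright spray can, green cap and bands on white: 53 mm across, 148 mm tall, straight to 121 mm, then shoulder and 46 mm cap; 0.2 kg. Origin: centre of underside, z up, yaw means nothing. At first the cans stand in one straight row, 78 mm apart, any order, in a fixed wire carrier (floor 3 mm, walls 64 mm, end loops 94 mm above the bench; bays 70 mm square), left or right of the robot's front.
- can_blue: Upright spray can, blue cap and bands on white: 53 mm across, 148 mm tall, straight to 121 mm, then shoulder and 46 mm cap; 0.2 kg. Origin: centre of underside, z up, yaw means nothing. At first the cans stand in one straight row, 78 mm apart, any order, in a fixed wire carrier (floor 3 mm, walls 64 mm, end loops 94 mm above the bench; bays 70 mm square), left or right of the robot's front.
- bay_red: Fixed bay of the black bench rack, red ticket and floor liner: 70 mm square inside, open on top. Origin: centre of underside, 5 mm above the bench; a can stands on the liner 3 mm above the origin; wire walls reach 64 mm above it. z up, y along the rack's row; ticket on the -x side, 62 mm out. Four bays in a row, 78 mm apart, in any order of colours; 66 mm high cheek plates at the row's ends.
- bay_yellow: Fixed bay of the black bench rack, yellow ticket and floor liner: 70 mm square inside, open on top. Origin: centre of underside, 5 mm above the bench; a can stands on the liner 3 mm above the origin; wire walls reach 64 mm above it. z up, y along the rack's row; ticket on the -x side, 62 mm out. Four bays in a row, 78 mm apart, in any order of colours; 66 mm high cheek plates at the row's ends.
- bay_green: Fixed bay of the black bench rack, green ticket and floor liner: 70 mm square inside, open on top. Origin: centre of underside, 5 mm above the bench; a can stands on the liner 3 mm above the origin; wire walls reach 64 mm above it. z up, y along the rack's row; ticket on the -x side, 62 mm out. Four bays in a row, 78 mm apart, in any order of colours; 66 mm high cheek plates at the row's ends.
- bay_blue: Fixed bay of the black bench rack, blue ticket and floor liner: 70 mm square inside, open on top. Origin: centre of underside, 5 mm above the bench; a can stands on the liner 3 mm above the origin; wire walls reach 64 mm above it. z up, y along the rack's row; ticket on the -x side, 62 mm out. Four bays in a row, 78 mm apart, in any order of colours; 66 mm high cheek plates at the row's ends.
- tape_roll: bystander: orange roll of vinyl tape lying flat on the bench, 68 mm diameter, 19 mm high, loose. Origin at the centre of its underside.
- tin_snips: bystander: tin snips with yellow handles lying flat on the bench, about 215 mm long, 80 mm wide over the handles, 18 mm high, loose. Origin near the pivot on the bench surface; handles reach 134 mm to -x, jaws 83 mm to +x, z up.

How it is judged:
By the outcome, as a careful person would: the job done as asked, in the order asked, and still so for the second after the job is handed in, with the robot touching nothing.
It also fails if it takes over 106 s, if anything falls off the work surface, if the arm or the gripper's body presses on something with over 40 N, if the wrist force passes 120 N, or if a joint passes its speed limit or range.

## Robot

A 6-joint arm with a two-finger parallel gripper is mounted at the origin on the work surface. World frame = base frame: x ahead of the robot, y to its left, z up, the work surface at z = 0. Lengths are in m, angles in rad, forces in N, time in s.
With the tool pointing down it reaches from about 0.225 to 0.875 m from the base axis. Payload 3.4 kg.
Tool frame: the origin (TCP) lies midway between the tips of the shut fingers; the grasp point (between the pads) lies 19 mm behind it (manip.pinch_z is the distance from the TCP to the grasp point, in m); z points along the fingers, y is the line along which they close (so a half turn about z gives the same grasp; the last joint's range is limited). The gripper opens to 85 mm and grips with 20 to 120 N. Pads are 22 mm wide; open, the fingers measure 114 mm over their backs; the gripper's body (76 mm by 85 mm) begins 54 mm behind the grasp point. The pads swing forward as they close: fully open they stand 13 mm farther back than shut.
Start: joints at [-1.265, 0.276, 1.505, -0, 1.361, -0.121], TCP at [0.238, -0.523, 0.231] pointing down, gripper open.
Joint ranges: [-2.89, 2.89], [-0.75, 2.08], [0.22, 2.7], [-1.18, 4.32], [0.11, 2.71], [-2.7, 2.7]. Speed limits (rad/s): [2.57, 2.57, 3.14, 3.14, 3.14, 3.14].

## Interface

Orientations are given as a unit quaternion [w, x, y, z].
In Python, from rig import manip gives the robot as it stands.
- The arm moves only by the tool carry_out, never from a script. Its arguments are lists of equal length, an entry for each row: "delta_pos": the shift along the tool's x, y, z scaled (see below), a list of three; "turn": the turn, a rotation vector about the tool's x, y, z scaled (see below), a list of three; "claw": the closure, from -1 (fully open) to 1 (shut). A call has 1 to 12 rows; each row is the pose to reach, as a shift and turn from the pose commanded when the call began, along the tool's axes at that moment; what a row does not reach only later rows make up. The controller multiplies each number of a shift by 400 mm and each number of a turn by 30 degrees. A row lasts 1/10 s, in which the tool goes at most 50 mm and 8.59 degrees, less where a joint would pass 70% of its speed; a pose out of reach is approached as far as the arm can. A call with a number of a shift or a turn outside -1 to 1 is refused whole. A call with a gripper value outside its range is refused whole. The fingers move at their own pace and stop on an object; "force" is the grip in N (left out, the last holds). Time passes only in rows, so rows that repeat a pose let the fingers close. It gives the time, the measured TCP pose, the force, the opening and the grip force at its end, in the units of the state.
- manip.get_state(): the state, without advancing time (a new reading comes with each control period).
- manip.get_image(name): name is "scene" or "top"; returns a dict with "image" (480x640x3 uint8, red, green, blue), "z_map" (480x640 float32, m along the optical axis (not along the pixel's ray), 0 where there is no reading), "fx", "fy", "cx", "cy" (pixels), "k1" (the pictures are not rectified: a ray, as slopes to the right and down, at radius r is drawn at 1 + k1 r^2 times it, then the intrinsics apply), "world_to_cam" (4x4, takes a point from world to camera coordinates). Camera axes: x right, y down, z forward; pixel columns grow to the right and rows downward; lengths in m; the calibration is good to about 2 mm. A picture is of the moment at which its call begins.
- manip.sign_off(): hands the job in; it is judged then, once.
Trained networks look in the newest picture that a camera, given by its name, has taken for a name from the list of things; names that differ only in an ending like _2 or _b are one class to them, and where a whole thing is asked for, a point or a joint stands for the part that bears it (a point fixed in the world has none). Each returns a list of dicts, best first, with "score" (0 to 1); they miss things now and then, are a little off and sometimes report something else, mostly with a low value. They report only what shows in the picture. A call takes as long as a camera call.
- manip.spot_in(camera, query): "point" ([x, y, z] in m, in world coordinates, good to about 4 mm: the middle of the surface that is visible of it).
- manip.place_of(camera, query): "point" ([x, y, z] in m, in world coordinates, good to about 4 mm: a listed point, or the origin of a listed thing).
The state is a dict: "clock": time; "qpos": joint angles; "qd": joint speeds; "effort": joint torques, N m; "position": TCP position; "ee_rot": TCP orientation; "contact_force": force on the tool from outside, world axes, zero at the start; "moment": the same for the moment, N m; "width": finger opening in m; "gripper_force": force on a finger pad.
Only numpy, scipy, OpenCV 4.12 (cv2) and the standard library are available. Lean on these libraries where they do the work, as an engineer would, in place of code of your own. Each camera call takes 0.05 s, during which the arm holds its last target. There are 200 camera calls.

## Working session

There is one attempt and no reset: what is moved stays moved. The work goes in short steps, Python scripts to look and compute and a tool call to move; the robot and the scene stay as the last step left them, time stands still between calls to the robot, and variables do not carry over. Pictures are saved under pics/ and viewed, at most 14 in all, crops included, and the job is handed in when it is done.

Besides the shell and the picture viewer there is one more tool, called as name(argument=value, ...) on one line, values as JSON. carry_out: Moves the arm, as the interface text tells. Shifts and turns lie within -1 to 1; 1 stands for 400 mm of shift or 30 degrees of turn. Its arguments: {"type":"object","properties":{"delta_pos":{"type":"array","items":{"type":"array","items":{"type":"number","minimum":-1,"maximum":1}}},"turn":{"type":"array","items":{"type":"array","items":{"type":"number","minimum":-1,"maximum":1}}},"claw":{"type":"array","items":{"type":"number"}},"force":{"type":"number"}},"required":["delta_pos","turn","claw"]}

```bash
mkdir -p pics; ls; python3 - <<'E'
from rig import manip
import cv2,numpy as np
for c in("scene","top"):
    im=manip.get_image(c); cv2.imwrite(f"pics/{c}0.png",im["image"][...,::-1])
    for n in ["can_red","can_yellow","can_green","can_blue","bay_red","bay_yellow","bay_green","bay_blue","tape_roll","tin_snips"]:
        print(c,n,[(np.round(d["point"],3).tolist(),round(d["score"],2)) for d in manip.place_of(c,n)[:2]])
s=manip.get_state(); print({k:np.round(v,3).tolist() for k,v in s.items()}, manip.pinch_z)
E
```

```text
pics
scene can_red [([0.531, -0.315, 0.006], 0.77)]
scene can_yellow [([0.539, -0.249, 0.0], 0.81)]
scene can_green [([0.543, -0.164, 0.002], 0.69)]
scene can_blue [([0.55, -0.089, 0.002], 0.87), ([0.479, 0.089, 0.006], 0.66)]
scene bay_red [([0.488, 0.245, 0.009], 0.73), ([0.534, -0.248, 0.003], 0.34)]
scene bay_yellow []
scene bay_green [([0.492, 0.322, 0.002], 0.69), ([0.723, 0.165, -0.0], 0.65)]
scene bay_blue [([0.48, 0.171, 0.002], 0.9)]
scene tape_roll [([0.722, 0.166, 0.001], 0.93)]
scene tin_snips [([0.716, -0.098, 0.001], 0.9)]
top can_red [([0.528, -0.315, 0.006], 0.92), ([0.553, -0.094, 0.003], 0.3)]
top can_yellow [([0.534, -0.247, 0.005], 0.88)]
top can_green [([0.548, -0.17, 0.004], 0.67), ([0.719, 0.166, -0.001], 0.54)]
top can_blue [([0.553, -0.091, 0.004], 0.96)]
top bay_red [([0.486, 0.247, 0.004], 0.74)]
top bay_yellow [([0.478, 0.09, 0.006], 0.81)]
top bay_green [([0.494, 0.325, 0.008], 0.86)]
top bay_blue [([0.479, 0.172, 0.002], 0.83)]
top tape_roll [([0.722, 0.168, 0.0], 0.85)]
top tin_snips [([0.715, -0.091, -0.006], 0.65)]
{'clock': 1.1, 'qpos': [-1.265, 0.276, 1.505, 0.0, 1.361, -0.121], 'qd': [0.0, -0.001, -0.001, 0.0, 0.003, 0.001], 'effort': [0.001, -41.667, -24.61, -0.0, 0.0, -0.0], 'position': [0.238, -0.523, 0.231], 'ee_rot': [0.0, 0.977, 0.212, 0.0], 'contact_force': [-0.522, 0.099, -0.425], 'moment': [-0.014, -0.015, 0.016], 'gripper_force': 0.0, 'width': 0.085} 0.0187
```

View pics/scene0.png

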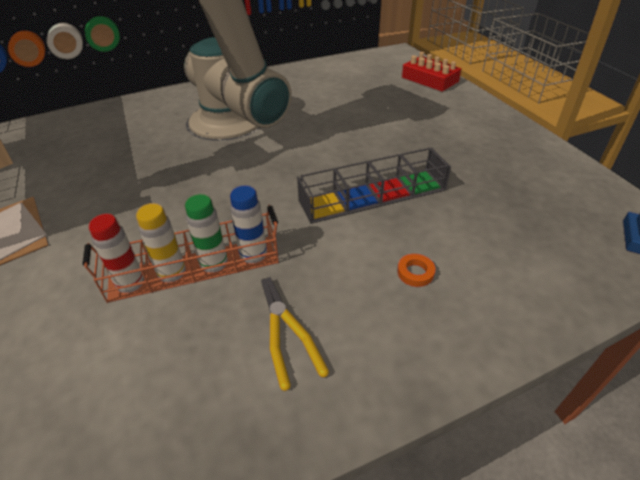

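View pics/top0.png

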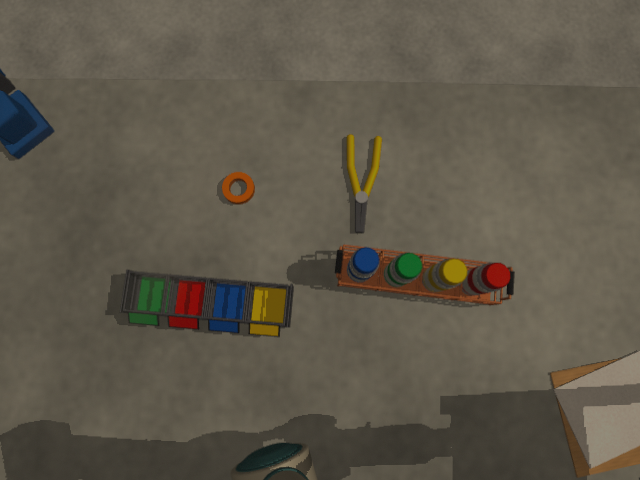

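Both pictures agree with the detections. In the scene view the carrier cans at row ~235 run red (110), yellow (158), green (205), blue (247). The rack liners run yellow (326,205), blue (360,197), red (390,189), green (425,181). Tape is at (416,269) and the snips at (278,307). Next I'll refine the positions from depth.

```bash
cat > h.py <<'E'
from rig import manip
import numpy as np, cv2
def cloud(c):
    im=manip.get_image(c); z=im["z_map"]; v,u=np.mgrid[:480,:640]
    K=np.array([[im["fx"],0,im["cx"]],[0,im["fy"],im["cy"]],[0,0,1.]])
    p=cv2.undistortPoints(np.dstack([u,v]).reshape(-1,1,2).astype(float),K,np.array([im["k1"],0,0,0.])).reshape(480,640,2)
    P=np.dstack([p*z[...,None],z,np.ones_like(z)])@np.linalg.inv(im["world_to_cam"]).T
    P=P[...,:3]; P[z==0]=np.nan
    return im["image"],P
def mask(img,c):
    h=cv2.cvtColor(img,cv2.COLOR_RGB2HSV).astype(int); H=h[...,0]; s=h[...,1]>130
    return s&{"red":(H<6)|(H>172),"yellow":(H>18)&(H<32),"green":(H>45)&(H<80),"blue":(H>100)&(H<125)}[c]
def caps(c="top"):
    img,P=cloud(c); r={}
    for n in("red","yellow","green","blue"):
        q=P[mask(img,n)&(P[...,2]>.138)&(P[...,2]<.175)]
        if len(q)>20: r[n]=(((np.percentile(q,2,0)+np.percentile(q,98,0))/2).round(4).tolist(),len(q))
    return r
E
python3 - <<'E'
from h import *
for c in("top","scene"): print(c,caps(c))
img,P=cloud("top")
for n in("red","yellow","green","blue"):
    q=P[mask(img,n)&(P[...,2]<.03)&(P[...,1]>.03)&(P[...,1]<.4)&(P[...,0]>.45)&(P[...,0]<.53)]
    print("liner",n,((np.percentile(q,2,0)+np.percentile(q,98,0))/2).round(4),len(q))
q=P[(P[...,2]>.055)&(P[...,2]<.085)&(P[...,1]>.0)&(P[...,1]<.42)&(P[...,0]<.6)&(P[...,0]>.4)]
print("rack rim",cv2.minAreaRect(q[:,:2].astype(np.float32)),len(q),q[:,2].mean())
E
```

```text
top {'red': ([0.5282, -0.3207, 0.1466], 559), 'yellow': ([0.5334, -0.2447, 0.1469], 547), 'green': ([0.5426, -0.1668, 0.1473], 526), 'blue': ([0.551, -0.0914, 0.1479], 505)}
scene {'red': ([0.0561, -0.0626, 0.153], 572), 'yellow': ([0.0587, 0.0852, 0.1551], 597), 'green': ([0.077, -0.2366, 0.1553], 555), 'blue': ([0.0655, -0.1156, 0.1565], 668)}
liner red [0.489  0.2529 0.0064] 885
liner yellow [0.4813 0.0917 0.0065] 992
liner green [0.4911 0.3331 0.0068] 523
liner blue [0.483  0.1722 0.0066] 956
rack rim ((0.47698336839675903, 0.20684051513671875), (0.3245079219341278, 0.09802054613828659), 85.84648132324219) 2434 0.0641634482549973
```

carry_out(delta_pos=[[0.6,-0.34,-0.085],[0.6,-0.34,-0.085],[0.6,-0.34,-0.085],[0.6,-0.34,-0.085],[0.6,-0.34,-0.085],[0.6,-0.34,-0.085],[0.6,-0.34,-0.085]], turn=[[0,0,-1],[0,0,-1],[0,0,-1],[0,0,-1],[0,0,-1],[0,0,-1],[0,0,-1]], claw=[-1,-1,-1,-1,-1,-1,-1], force=40)

```text
clock: 1.95
position: [0.4022, -0.2974, 0.2662]
ee_rot: [0.0, 0.888, 0.46, 0.001]
contact_force: [0.7, 0.4, 0.7]
width: 0.085
gripper_force: 0.0
```

carry_out(delta_pos=[[0,0,0],[0,0,0],[0,0,0],[0,0,0],[0,0,0]], turn=[[0,0,-1],[0,0,-1],[0,0,-1],[0,0,-1],[0,0,-1]], claw=[-1,-1,-1,-1,-1])

```text
clock: 2.45
position: [0.3997, -0.3011, 0.2651]
ee_rot: [-0.0, 0.741, 0.672, -0.0]
contact_force: [0.3, -0.4, 0.1]
width: 0.0857
gripper_force: 0.0
```

carry_out(delta_pos=[[0,0,0],[0,0,0],[0,0,0]], turn=[[0,0,-0.183],[0,0,-0.183],[0,0,-0.183]], claw=[-1,-1,-1])

```text
clock: 2.75
position: [0.3999, -0.3007, 0.2652]
ee_rot: [0.0, 0.709, 0.706, -0.0]
contact_force: [-0.5, 0.4, 0.2]
width: 0.0855
gripper_force: 0.0
```

carry_out(delta_pos=[[0.524,0.378,0],[0.524,0.378,0],[0.524,0.378,0],[0.524,0.378,0],[0.524,0.378,0],[0.524,0.378,0],[0.524,0.378,0],[0.524,0.378,0]], turn=[[0,0,0],[0,0,0],[0,0,0],[0,0,0],[0,0,0],[0,0,0],[0,0,0],[0,0,0]], claw=[-1,-1,-1,-1,-1,-1,-1,-1])

```text
clock: 3.55
position: [0.551, -0.0917, 0.2651]
ee_rot: [-0.0, 0.708, 0.706, -0.001]
contact_force: [-0.0, 0.2, -0.2]
width: 0.0854
gripper_force: 0.0
```

carry_out(delta_pos=[[0,0,0.1],[0,0,0.2],[0,0,0.28],[0,0,0.36],[0,0,0.42],[0,0,0.45],[0,0,0.45],[0,0,0.45]], turn=[[0,0,0],[0,0,0],[0,0,0],[0,0,0],[0,0,0],[0,0,0],[0,0,0],[0,0,0]], claw=[-1,-1,-1,-1,-1,-1,-1,-1])

```text
clock: 4.35
position: [0.5521, -0.0919, 0.0863]
ee_rot: [0.001, 0.708, 0.706, 0.0]
contact_force: [0.3, -0.1, 0.4]
width: 0.0851
gripper_force: 0.0
```

carry_out(delta_pos=[[0,0,0],[0,0,0],[0,0,0],[0,0,0],[0,0,0],[0,0,0],[0,0,0],[0,0,0]], turn=[[0,0,0],[0,0,0],[0,0,0],[0,0,0],[0,0,0],[0,0,0],[0,0,0],[0,0,0]], claw=[1,1,1,1,1,1,1,1], force=40)

```text
clock: 5.15
position: [0.5526, -0.0911, 0.0867]
ee_rot: [0.001, 0.707, 0.707, 0.001]
contact_force: [-0.6, -0.1, 5.9]
width: 0.052
gripper_force: 42.5
```

carry_out(delta_pos=[[0,0,-0.05],[0,0,-0.13],[0,0,-0.22],[0,0,-0.32],[0,0,-0.41],[0,0,-0.45],[0,0,-0.45]], turn=[[0,0,0],[0,0,0],[0,0,0],[0,0,0],[0,0,0],[0,0,0],[0,0,0]], claw=[1,1,1,1,1,1,1])

```text
clock: 5.85
position: [0.5529, -0.091, 0.268]
ee_rot: [0.003, 0.707, 0.707, 0.001]
contact_force: [-0.6, -0.3, -2.9]
width: 0.0518
gripper_force: 43.1
```

carry_out(delta_pos=[[0.06,-0.016,0],[0.16,-0.043,0],[0.26,-0.07,0],[0.36,-0.097,0],[0.46,-0.124,0],[0.55,-0.148,0],[0.61,-0.165,0],[0.65,-0.175,0],[0.65,-0.175,0],[0.65,-0.175,0]], turn=[[0,0,0],[0,0,0],[0,0,0],[0,0,0],[0,0,0],[0,0,0],[0,0,0],[0,0,0],[0,0,0],[0,0,0]], claw=[1,1,1,1,1,1,1,1,1,1])

```text
clock: 6.85
position: [0.4811, 0.1689, 0.2637]
ee_rot: [-0.0, 0.707, 0.707, -0.001]
contact_force: [0.2, -0.3, -2.5]
width: 0.0518
gripper_force: 43.0
```

```bash
python3 - <<'E'
from h import *
s=manip.get_state();print(np.round(s["position"],4),s["width"])
for c in("scene","top"):
    im=manip.get_image(c)["image"]
    cv2.imwrite(f"pics/{c}1.png",cv2.resize(im[120:280,230:480] if c=="scene" else im[220:380,80:330],None,fx=3,fy=3)[...,::-1])
    for n in("blue","red","green","yellow"): print(c,n,[(np.round(d["point"],3).tolist(),round(d["score"],2)) for d in manip.place_of(c,"bay_"+n)[:1]])
E
```

```text
[0.4811 0.1689 0.2637] 0.05176983131045918
scene blue [([0.48, 0.167, 0.002], 0.79)]
scene red [([0.488, 0.246, 0.006], 0.9)]
scene green [([0.491, 0.324, 0.003], 0.58)]
scene yellow [([0.482, 0.087, 0.005], 0.94)]
top blue [([0.481, 0.17, 0.004], 0.56)]
top red [([0.531, -0.247, 0.003], 0.39)]
top green []
top yellow [([0.478, 0.091, 0.007], 0.73)]
```

View pics/scene1.png

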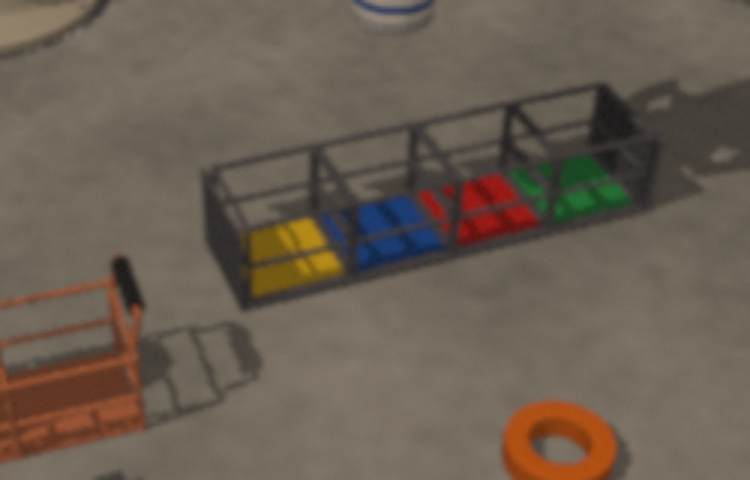

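The can's underside shows at (395,15), above the rack, and the four bays are empty. The bay estimates agree, so I'm lowering.

carry_out(delta_pos=[[0,0,0.08],[0,0,0.17],[0,0,0.24],[0,0,0.3],[0,0,0.35],[0,0,0.39],[0,0,0.41],[0,0,0.42],[0,0,0.425],[0,0,0.425]], turn=[[0,0,0],[0,0,0],[0,0,0],[0,0,0],[0,0,0],[0,0,0],[0,0,0],[0,0,0],[0,0,0],[0,0,0]], claw=[1,1,1,1,1,1,1,1,1,1])

```text
clock: 8.35
position: [0.4824, 0.1693, 0.0958]
ee_rot: [0.0, 0.707, 0.707, 0.0]
contact_force: [-0.2, 0.2, -2.4]
width: 0.0517
gripper_force: 42.9
```

carry_out(delta_pos=[[0,0,0.003],[0,0,0.006],[0,0,0.008],[0,0,0.008]], turn=[[0,0,0],[0,0,0],[0,0,0],[0,0,0]], claw=[1,1,1,1])

```text
clock: 8.75
position: [0.4818, 0.1692, 0.0921]
ee_rot: [0.0, 0.707, 0.707, 0.0]
contact_force: [0.8, -0.3, -2.7]
width: 0.0518
gripper_force: 42.9
```

Still hanging (−2.7 N), so I'm lowering in small steps.

carry_out(delta_pos=[[0,0,0.002],[0,0,0.004],[0,0,0.005],[0,0,0.005]], turn=[[0,0,0],[0,0,0],[0,0,0],[0,0,0]], claw=[1,1,1,1])

```text
clock: 9.15
position: [0.482, 0.1693, 0.0917]
ee_rot: [0.0, 0.707, 0.707, 0.0]
contact_force: [-2.4, -0.8, 8.1]
width: 0.0517
gripper_force: 44.2
```

carry_out(delta_pos=[[0,0,0],[0,0,0],[0,0,0],[0,0,0],[0,0,0],[0,0,0],[0,0,0]], turn=[[0,0,0],[0,0,0],[0,0,0],[0,0,0],[0,0,0],[0,0,0],[0,0,0]], claw=[-0.2,-0.5,-1,-1,-1,-1,-1])

```text
clock: 9.85
position: [0.4819, 0.1692, 0.0899]
ee_rot: [-0.0, 0.707, 0.707, -0.0]
contact_force: [0.6, -0.7, 0.3]
width: 0.0854
gripper_force: 0.0
```

carry_out(delta_pos=[[0,0,-0.04],[0,0,-0.12],[0,0,-0.22],[0,0,-0.32],[0,0,-0.44],[0,0,-0.44],[0,0,-0.44]], turn=[[0,0,0],[0,0,0],[0,0,0],[0,0,0],[0,0,0],[0,0,0],[0,0,0]], claw=[-1,-1,-1,-1,-1,-1,-1])

```text
clock: 10.55
position: [0.4824, 0.1693, 0.2672]
ee_rot: [0.001, 0.707, 0.707, 0.001]
contact_force: [-0.5, -0.2, -0.8]
width: 0.0854
gripper_force: 0.0
```

carry_out(delta_pos=[[-0.84,0.15,0],[-0.84,0.15,0],[-0.84,0.15,0],[-0.84,0.15,0],[-0.84,0.15,0],[-0.84,0.15,0],[-0.84,0.15,0],[-0.84,0.15,0],[-0.84,0.15,0],[-0.84,0.15,0]], turn=[[0,0,0],[0,0,0],[0,0,0],[0,0,0],[0,0,0],[0,0,0],[0,0,0],[0,0,0],[0,0,0],[0,0,0]], claw=[-1,-1,-1,-1,-1,-1,-1,-1,-1,-1])

```text
clock: 11.55
position: [0.5407, -0.1656, 0.2648]
ee_rot: [-0.002, 0.707, 0.707, -0.0]
contact_force: [-0.3, -0.0, -0.1]
width: 0.086
gripper_force: 0.0
```

```bash
python3 - <<'E'
from h import *
print(caps())
im=manip.get_image("scene")["image"]
cv2.imwrite("pics/scene2.png",cv2.resize(im[90:330,50:480],None,fx=1.8,fy=1.8)[...,::-1])
E
```

```text
{'red': ([0.5283, -0.3209, 0.1467], 554), 'yellow': ([0.5248, -0.253, 0.149], 197), 'green': ([0.5426, -0.1629, 0.1468], 392), 'blue': ([0.4817, 0.1665, 0.15], 563)}
```

View pics/scene2.png

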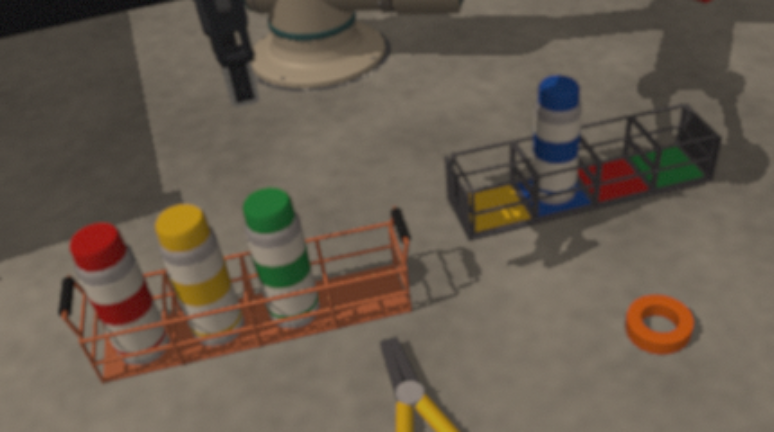

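The blue can stands upright on its liner (cap at (560,92), base at (555,195) in the crop), and the others are unmoved. Green is next.

carry_out(delta_pos=[[0,0,0.1],[0,0,0.2],[0,0,0.28],[0,0,0.36],[0,0,0.42],[0,0,0.45],[0,0,0.45],[0,0,0.45]], turn=[[0,0,0],[0,0,0],[0,0,0],[0,0,0],[0,0,0],[0,0,0],[0,0,0],[0,0,0]], claw=[-1,-1,-1,-1,-1,-1,-1,-1])

```text
clock: 12.45
position: [0.5424, -0.1666, 0.0871]
ee_rot: [0.001, 0.707, 0.707, 0.0]
contact_force: [0.0, -0.2, 0.0]
width: 0.0857
gripper_force: 0.0
```

carry_out(delta_pos=[[0,0,0],[0,0,0],[0,0,0],[0,0,0],[0,0,0],[0,0,0],[0,0,0],[0,0,0]], turn=[[0,0,0],[0,0,0],[0,0,0],[0,0,0],[0,0,0],[0,0,0],[0,0,0],[0,0,0]], claw=[1,1,1,1,1,1,1,1])

```text
clock: 13.25
position: [0.5427, -0.1673, 0.0876]
ee_rot: [0.001, 0.708, 0.707, 0.001]
contact_force: [-0.2, 0.3, 4.9]
width: 0.0515
gripper_force: 42.0
```

carry_out(delta_pos=[[0,0,-0.05],[0,0,-0.13],[0,0,-0.22],[0,0,-0.32],[0,0,-0.41],[0,0,-0.45],[0,0,-0.45]], turn=[[0,0,0],[0,0,0],[0,0,0],[0,0,0],[0,0,0],[0,0,0],[0,0,0]], claw=[1,1,1,1,1,1,1])

```text
clock: 13.95
position: [0.5426, -0.1674, 0.2687]
ee_rot: [0.003, 0.707, 0.707, 0.001]
contact_force: [0.2, -0.6, -3.4]
width: 0.052
gripper_force: 43.0
```

carry_out(delta_pos=[[0.06,-0.006,0],[0.16,-0.016,0],[0.26,-0.026,0],[0.36,-0.036,0],[0.46,-0.046,0],[0.56,-0.056,0],[0.66,-0.066,0],[0.76,-0.076,0],[0.84,-0.084,0],[0.9,-0.09,0]], turn=[[0,0,0],[0,0,0],[0,0,0],[0,0,0],[0,0,0],[0,0,0],[0,0,0],[0,0,0],[0,0,0],[0,0,0]], claw=[1,1,1,1,1,1,1,1,1,1])

```text
clock: 14.95
position: [0.5041, 0.195, 0.2637]
ee_rot: [-0.001, 0.707, 0.707, -0.002]
contact_force: [-0.8, -0.1, -2.8]
width: 0.0514
gripper_force: 42.9
```

carry_out(delta_pos=[[0.08,-0.008,0],[0.16,-0.016,0],[0.24,-0.025,0],[0.3,-0.032,0],[0.328,-0.034,0],[0.328,-0.034,0],[0.328,-0.034,0]], turn=[[0,0,0],[0,0,0],[0,0,0],[0,0,0],[0,0,0],[0,0,0],[0,0,0]], claw=[1,1,1,1,1,1,1])

```text
clock: 15.65
position: [0.4922, 0.3232, 0.265]
ee_rot: [0.0, 0.708, 0.707, -0.001]
contact_force: [0.7, 0.1, -2.7]
width: 0.0521
gripper_force: 42.9
```

carry_out(delta_pos=[[0,0,0.08],[0,0,0.17],[0,0,0.24],[0,0,0.3],[0,0,0.35],[0,0,0.39],[0,0,0.41],[0,0,0.42],[0,0,0.425],[0,0,0.425]], turn=[[0,0,0],[0,0,0],[0,0,0],[0,0,0],[0,0,0],[0,0,0],[0,0,0],[0,0,0],[0,0,0],[0,0,0]], claw=[1,1,1,1,1,1,1,1,1,1])

```text
clock: 16.65
position: [0.4929, 0.3243, 0.0966]
ee_rot: [0.0, 0.708, 0.707, 0.0]
contact_force: [-0.2, 0.2, -2.7]
width: 0.0516
gripper_force: 42.8
```

carry_out(delta_pos=[[0,0,0.003],[0,0,0.006],[0,0,0.009],[0,0,0.011],[0,0,0.011]], turn=[[0,0,0],[0,0,0],[0,0,0],[0,0,0],[0,0,0]], claw=[1,1,1,1,1])

```text
clock: 17.15
position: [0.4926, 0.3246, 0.0925]
ee_rot: [0.0, 0.707, 0.707, 0.0]
contact_force: [-0.4, -0.3, 4.2]
width: 0.0519
gripper_force: 43.2
```

carry_out(delta_pos=[[0,0,0],[0,0,0],[0,0,0],[0,0,0],[0,0,0],[0,0,0],[0,0,0]], turn=[[0,0,0],[0,0,0],[0,0,0],[0,0,0],[0,0,0],[0,0,0],[0,0,0]], claw=[-0.2,-0.5,-1,-1,-1,-1,-1])

```text
clock: 17.85
position: [0.4924, 0.3244, 0.0915]
ee_rot: [0.0, 0.707, 0.707, -0.0]
contact_force: [0.3, -0.1, 0.7]
width: 0.0854
gripper_force: 0.0
```

carry_out(delta_pos=[[0,0,-0.04],[0,0,-0.12],[0,0,-0.22],[0,0,-0.32],[0,0,-0.435],[0,0,-0.435],[0,0,-0.435]], turn=[[0,0,0],[0,0,0],[0,0,0],[0,0,0],[0,0,0],[0,0,0],[0,0,0]], claw=[-1,-1,-1,-1,-1,-1,-1])

```text
clock: 18.55
position: [0.4928, 0.3246, 0.2669]
ee_rot: [0.001, 0.707, 0.707, 0.001]
contact_force: [-1.2, 0.1, -1.1]
width: 0.0854
gripper_force: 0.0
```

carry_out(delta_pos=[[-0.9,0.065,0],[-0.9,0.065,0],[-0.9,0.065,0],[-0.9,0.065,0],[-0.9,0.065,0],[-0.9,0.065,0],[-0.9,0.065,0],[-0.9,0.065,0],[-0.9,0.065,0]], turn=[[0,0,0],[0,0,0],[0,0,0],[0,0,0],[0,0,0],[0,0,0],[0,0,0],[0,0,0],[0,0,0]], claw=[-1,-1,-1,-1,-1,-1,-1,-1,-1])

```text
clock: 19.45
position: [0.5173, -0.0371, 0.2638]
ee_rot: [-0.002, 0.709, 0.705, -0.001]
contact_force: [-0.1, 1.1, 0.1]
width: 0.0856
gripper_force: 0.0
```

carry_out(delta_pos=[[-0.522,0.039,0],[-0.522,0.039,0],[-0.522,0.039,0],[-0.522,0.039,0],[-0.522,0.039,0],[-0.522,0.039,0],[-0.522,0.039,0]], turn=[[0,0,0],[0,0,0],[0,0,0],[0,0,0],[0,0,0],[0,0,0],[0,0,0]], claw=[-1,-1,-1,-1,-1,-1,-1])

```text
clock: 20.15
position: [0.5334, -0.2419, 0.265]
ee_rot: [-0.001, 0.707, 0.707, 0.0]
contact_force: [-0.4, 0.4, -0.5]
width: 0.0858
gripper_force: 0.0
```

```bash
python3 - <<'E'
from h import *
print(caps())
im=manip.get_image("scene")["image"]
cv2.imwrite("pics/scene3.png",cv2.resize(im[90:330,50:480],None,fx=1.8,fy=1.8)[...,::-1])
E
```

```text
{'yellow': ([0.5334, -0.2454, 0.1469], 537), 'green': ([0.4941, 0.3225, 0.1544], 496), 'blue': ([0.4816, 0.1667, 0.1504], 560)}
```

View pics/scene3.png

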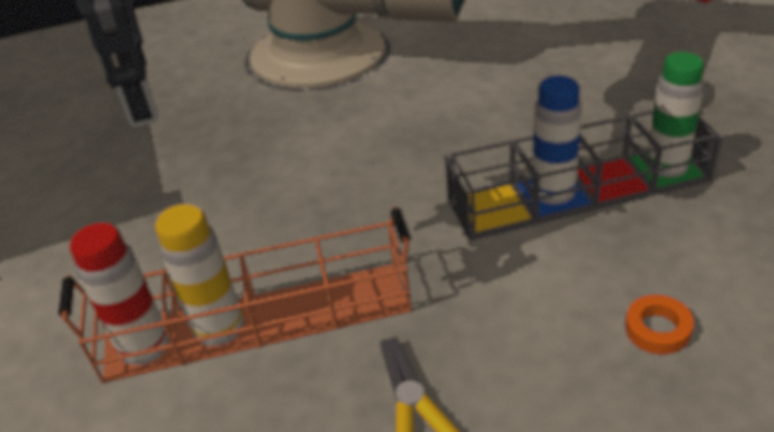

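Green stands upright in the green bay (cap (683,70), base (676,170)). Blue is unmoved. Yellow is next.

carry_out(delta_pos=[[0,0,0.1],[0,0,0.2],[0,0,0.28],[0,0,0.36],[0,0,0.42],[0,0,0.45],[0,0,0.45],[0,0,0.45]], turn=[[0,0,0],[0,0,0],[0,0,0],[0,0,0],[0,0,0],[0,0,0],[0,0,0],[0,0,0]], claw=[-1,-1,-1,-1,-1,-1,-1,-1])

```text
clock: 21.05
position: [0.5343, -0.2441, 0.0868]
ee_rot: [0.001, 0.707, 0.707, 0.0]
contact_force: [0.7, 0.3, 0.4]
width: 0.0855
gripper_force: 0.0
```

carry_out(delta_pos=[[0,0,0],[0,0,0],[0,0,0],[0,0,0],[0,0,0],[0,0,0],[0,0,0],[0,0,0]], turn=[[0,0,0],[0,0,0],[0,0,0],[0,0,0],[0,0,0],[0,0,0],[0,0,0],[0,0,0]], claw=[1,1,1,1,1,1,1,1])

```text
clock: 21.85
position: [0.5344, -0.245, 0.0873]
ee_rot: [0.001, 0.708, 0.707, 0.0]
contact_force: [0.3, 0.8, 6.3]
width: 0.0518
gripper_force: 41.7
```

carry_out(delta_pos=[[0,0,-0.05],[0,0,-0.13],[0,0,-0.22],[0,0,-0.32],[0,0,-0.41],[0,0,-0.45],[0,0,-0.45],[0,0,-0.45]], turn=[[0,0,0],[0,0,0],[0,0,0],[0,0,0],[0,0,0],[0,0,0],[0,0,0],[0,0,0]], claw=[1,1,1,1,1,1,1,1])

```text
clock: 22.65
position: [0.5328, -0.2441, 0.2647]
ee_rot: [-0.001, 0.708, 0.707, -0.0]
contact_force: [0.4, -0.3, -1.9]
width: 0.0516
gripper_force: 42.8
```

carry_out(delta_pos=[[0.06,-0.01,0],[0.16,-0.027,0],[0.26,-0.043,0],[0.36,-0.06,0],[0.46,-0.077,0],[0.56,-0.093,0],[0.66,-0.11,0],[0.75,-0.125,0],[0.81,-0.135,0],[0.839,-0.14,0],[0.839,-0.14,0],[0.839,-0.14,0]], turn=[[0,0,0],[0,0,0],[0,0,0],[0,0,0],[0,0,0],[0,0,0],[0,0,0],[0,0,0],[0,0,0],[0,0,0],[0,0,0],[0,0,0]], claw=[1,1,1,1,1,1,1,1,1,1,1,1])

```text
clock: 23.85
position: [0.4777, 0.0903, 0.2648]
ee_rot: [0.0, 0.707, 0.707, -0.001]
contact_force: [-0.0, -0.1, -1.9]
width: 0.0521
gripper_force: 42.8
```

carry_out(delta_pos=[[0,0,0.08],[0,0,0.17],[0,0,0.24],[0,0,0.3],[0,0,0.35],[0,0,0.39],[0,0,0.41],[0,0,0.42],[0,0,0.425],[0,0,0.425]], turn=[[0,0,0],[0,0,0],[0,0,0],[0,0,0],[0,0,0],[0,0,0],[0,0,0],[0,0,0],[0,0,0],[0,0,0]], claw=[1,1,1,1,1,1,1,1,1,1])

```text
clock: 24.85
position: [0.4783, 0.0909, 0.0961]
ee_rot: [0.0, 0.708, 0.707, 0.0]
contact_force: [-0.3, -1.1, -2.2]
width: 0.0521
gripper_force: 42.8
```

carry_out(delta_pos=[[0,0,0.003],[0,0,0.006],[0,0,0.009],[0,0,0.011],[0,0,0.011]], turn=[[0,0,0],[0,0,0],[0,0,0],[0,0,0],[0,0,0]], claw=[1,1,1,1,1])

```text
clock: 25.35
position: [0.4781, 0.0914, 0.0922]
ee_rot: [0.0, 0.707, 0.707, 0.0]
contact_force: [-1.5, 0.4, 4.3]
width: 0.0521
gripper_force: 43.2
```

carry_out(delta_pos=[[0,0,0],[0,0,0],[0,0,0],[0,0,0],[0,0,0],[0,0,0],[0,0,0]], turn=[[0,0,0],[0,0,0],[0,0,0],[0,0,0],[0,0,0],[0,0,0],[0,0,0]], claw=[-0.2,-0.5,-1,-1,-1,-1,-1])

```text
clock: 26.05
position: [0.4778, 0.0912, 0.0912]
ee_rot: [-0.0, 0.707, 0.707, -0.0]
contact_force: [0.3, 0.3, 0.2]
width: 0.0857
gripper_force: 0.0
```

carry_out(delta_pos=[[0,0,-0.04],[0,0,-0.12],[0,0,-0.22],[0,0,-0.32],[0,0,-0.435],[0,0,-0.435],[0,0,-0.435]], turn=[[0,0,0],[0,0,0],[0,0,0],[0,0,0],[0,0,0],[0,0,0],[0,0,0]], claw=[-1,-1,-1,-1,-1,-1,-1])

```text
clock: 26.75
position: [0.4782, 0.0913, 0.2663]
ee_rot: [0.001, 0.707, 0.707, 0.001]
contact_force: [-0.3, 0.4, -0.3]
width: 0.0853
gripper_force: 0.0
```

carry_out(delta_pos=[[-0.9,0.108,0],[-0.9,0.108,0],[-0.9,0.108,0],[-0.9,0.108,0],[-0.9,0.108,0],[-0.9,0.108,0],[-0.9,0.108,0],[-0.9,0.108,0],[-0.9,0.108,0]], turn=[[0,0,0],[0,0,0],[0,0,0],[0,0,0],[0,0,0],[0,0,0],[0,0,0],[0,0,0],[0,0,0]], claw=[-1,-1,-1,-1,-1,-1,-1,-1,-1])

```text
clock: 27.65
position: [0.5198, -0.2704, 0.2626]
ee_rot: [-0.002, 0.709, 0.706, -0.0]
contact_force: [0.8, 1.0, 0.8]
width: 0.0855
gripper_force: 0.0
```

carry_out(delta_pos=[[-0.13,0.016,0],[-0.13,0.016,0],[-0.13,0.016,0],[-0.13,0.016,0]], turn=[[0,0,0],[0,0,0],[0,0,0],[0,0,0]], claw=[-1,-1,-1,-1])

```text
clock: 28.05
position: [0.5267, -0.3186, 0.2648]
ee_rot: [-0.001, 0.707, 0.707, 0.0]
contact_force: [-0.6, 1.2, -0.5]
width: 0.0852
gripper_force: 0.0
```

```bash
python3 - <<'E'
from h import *
print(caps())
im=manip.get_image("scene")["image"]
cv2.imwrite("pics/scene4.png",cv2.resize(im[90:330,50:480],None,fx=1.8,fy=1.8)[...,::-1])
E
```

```text
{'red': ([0.5284, -0.3205, 0.1466], 557), 'yellow': ([0.478, 0.0887, 0.1518], 562), 'green': ([0.4941, 0.323, 0.1547], 493), 'blue': ([0.4813, 0.1667, 0.1499], 560)}
```

View pics/scene4.png

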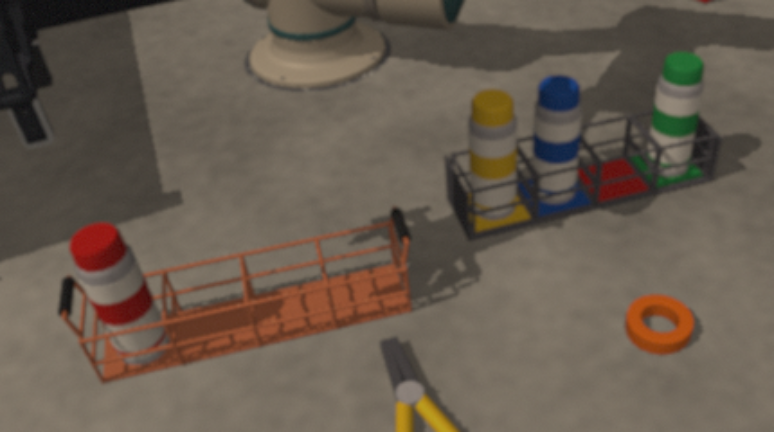

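Yellow stands in its bay (cap (492,107), base (492,212)), with blue and green unmoved. Red (cap (98,245)) is the last one.

carry_out(delta_pos=[[0,0,0.1],[0,0,0.2],[0,0,0.28],[0,0,0.36],[0,0,0.42],[0,0,0.45],[0,0,0.45],[0,0,0.45]], turn=[[0,0,0],[0,0,0],[0,0,0],[0,0,0],[0,0,0],[0,0,0],[0,0,0],[0,0,0]], claw=[-1,-1,-1,-1,-1,-1,-1,-1])

```text
clock: 28.95
position: [0.5277, -0.3209, 0.0865]
ee_rot: [0.001, 0.707, 0.707, 0.0]
contact_force: [-0.5, -0.1, 0.5]
width: 0.0855
gripper_force: 0.0
```

carry_out(delta_pos=[[0,0,0],[0,0,0],[0,0,0],[0,0,0],[0,0,0],[0,0,0],[0,0,0],[0,0,0]], turn=[[0,0,0],[0,0,0],[0,0,0],[0,0,0],[0,0,0],[0,0,0],[0,0,0],[0,0,0]], claw=[1,1,1,1,1,1,1,1])

```text
clock: 29.75
position: [0.528, -0.3215, 0.087]
ee_rot: [0.002, 0.708, 0.707, 0.0]
contact_force: [0.5, 0.6, 6.3]
width: 0.0526
gripper_force: 41.7
```

carry_out(delta_pos=[[0,0,-0.05],[0,0,-0.13],[0,0,-0.22],[0,0,-0.32],[0,0,-0.41],[0,0,-0.45],[0,0,-0.45],[0,0,-0.45]], turn=[[0,0,0],[0,0,0],[0,0,0],[0,0,0],[0,0,0],[0,0,0],[0,0,0],[0,0,0]], claw=[1,1,1,1,1,1,1,1])

```text
clock: 30.55
position: [0.5263, -0.3204, 0.2641]
ee_rot: [-0.001, 0.707, 0.707, -0.0]
contact_force: [-0.5, -0.2, -3.1]
width: 0.0517
gripper_force: 42.9
```

carry_out(delta_pos=[[0.06,-0.004,0],[0.16,-0.011,0],[0.26,-0.018,0],[0.36,-0.026,0],[0.46,-0.033,0],[0.56,-0.04,0],[0.66,-0.047,0],[0.76,-0.054,0],[0.84,-0.06,0],[0.9,-0.064,0]], turn=[[0,0,0],[0,0,0],[0,0,0],[0,0,0],[0,0,0],[0,0,0],[0,0,0],[0,0,0],[0,0,0],[0,0,0]], claw=[1,1,1,1,1,1,1,1,1,1])

```text
clock: 31.55
position: [0.4997, 0.0414, 0.2629]
ee_rot: [-0.002, 0.707, 0.707, -0.001]
contact_force: [0.1, -0.7, -2.2]
width: 0.0522
gripper_force: 42.9
```

carry_out(delta_pos=[[0.08,-0.006,0],[0.18,-0.013,0],[0.28,-0.02,0],[0.38,-0.027,0],[0.46,-0.033,0],[0.5,-0.036,0],[0.519,-0.036,0],[0.519,-0.036,0],[0.519,-0.036,0]], turn=[[0,0,0],[0,0,0],[0,0,0],[0,0,0],[0,0,0],[0,0,0],[0,0,0],[0,0,0],[0,0,0]], claw=[1,1,1,1,1,1,1,1,1])

```text
clock: 32.45
position: [0.4875, 0.2455, 0.2647]
ee_rot: [0.0, 0.708, 0.706, -0.001]
contact_force: [0.6, -0.8, -2.5]
width: 0.0524
gripper_force: 42.9
```

carry_out(delta_pos=[[0,0,0.08],[0,0,0.17],[0,0,0.24],[0,0,0.3],[0,0,0.35],[0,0,0.39],[0,0,0.41],[0,0,0.42],[0,0,0.425],[0,0,0.425]], turn=[[0,0,0],[0,0,0],[0,0,0],[0,0,0],[0,0,0],[0,0,0],[0,0,0],[0,0,0],[0,0,0],[0,0,0]], claw=[1,1,1,1,1,1,1,1,1,1])

```text
clock: 33.45
position: [0.4881, 0.2466, 0.0958]
ee_rot: [0.0, 0.708, 0.707, 0.0]
contact_force: [0.0, 1.0, -2.3]
width: 0.0523
gripper_force: 42.8
```

carry_out(delta_pos=[[0,0,0.003],[0,0,0.006],[0,0,0.009],[0,0,0.011],[0,0,0.011]], turn=[[0,0,0],[0,0,0],[0,0,0],[0,0,0],[0,0,0]], claw=[1,1,1,1,1])

```text
clock: 33.95
position: [0.4878, 0.2471, 0.0919]
ee_rot: [0.0, 0.707, 0.707, 0.0]
contact_force: [-0.5, 0.1, 4.9]
width: 0.0524
gripper_force: 43.2
```

carry_out(delta_pos=[[0,0,0],[0,0,0],[0,0,0],[0,0,0],[0,0,0],[0,0,0],[0,0,0]], turn=[[0,0,0],[0,0,0],[0,0,0],[0,0,0],[0,0,0],[0,0,0],[0,0,0]], claw=[-0.2,-0.5,-1,-1,-1,-1,-1])

```text
clock: 34.65
position: [0.4876, 0.2468, 0.0908]
ee_rot: [0.0, 0.707, 0.707, -0.0]
contact_force: [0.4, 0.4, -0.2]
width: 0.0853
gripper_force: 0.0
```

carry_out(delta_pos=[[0,0,-0.04],[0,0,-0.12],[0,0,-0.22],[0,0,-0.32],[0,0,-0.435],[0,0,-0.435],[-0.1,0,-0.435],[-0.2,0,-0.435],[-0.4,0,-0.435],[-0.6,0,-0.435],[-0.6,0,-0.435],[-0.6,0,-0.435]], turn=[[0,0,0],[0,0,0],[0,0,0],[0,0,0],[0,0,0],[0,0,0],[0,0,0],[0,0,0],[0,0,0],[0,0,0],[0,0,0],[0,0,0]], claw=[-1,-1,-1,-1,-1,-1,-1,-1,-1,-1,-1,-1])

```text
clock: 35.85
position: [0.4869, 0.0022, 0.2643]
ee_rot: [0.001, 0.709, 0.705, -0.001]
contact_force: [0.4, -0.0, -0.9]
width: 0.0857
gripper_force: 0.0
```

```bash
python3 - <<'E'
from h import *
print(caps())
for n in("tape_roll","tin_snips"): print(n,[np.round(d["point"],3).tolist() for d in manip.place_of("scene",n)[:1]])
im=manip.get_image("scene")["image"]
cv2.imwrite("pics/scene5.png",cv2.resize(im[90:400,50:480],None,fx=1.8,fy=1.8)[...,::-1])
E
```

```text
{'red': ([0.4881, 0.2441, 0.1492], 563), 'yellow': ([0.466, 0.0896, 0.1505], 239), 'green': ([0.4945, 0.3244, 0.1545], 419), 'blue': ([0.4874, 0.183, 0.1537], 57)}
tape_roll [[0.723, 0.166, 0.003]]
tin_snips [[0.713, -0.096, 0.004]]
```

View pics/scene5.png

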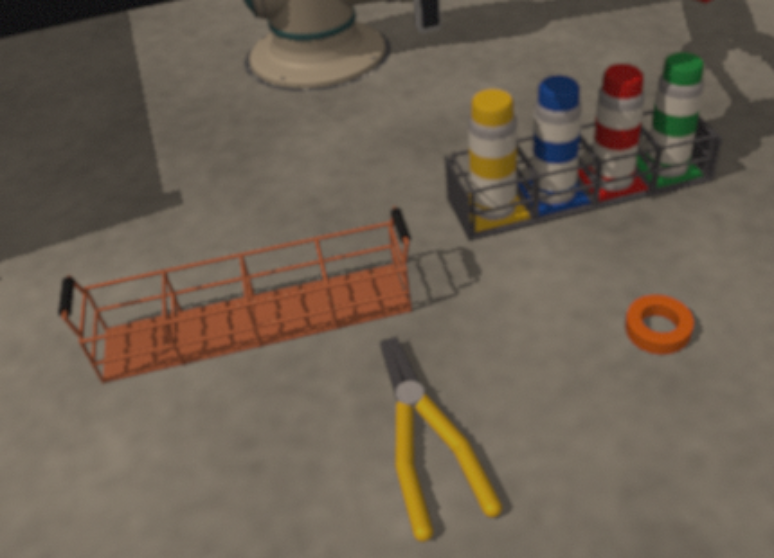

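All four cans stand upright on matching liners (caps at (492,107), (558,92), (622,80) and (683,68)). The tape (660,323) and the snips (408,392) are unmoved, and the gripper is clear.

```bash
python3 -c "
from rig import manip
print(manip.sign_off())"
```

```text
the job is handed in; nothing more can be done
None
```

All four cans stand upright and released in the bays matching their caps, the tape and tin snips lie where they were, and the job was handed in at about 36 s of the 106 s limit.

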